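Level the gel setting plate with a wedge

ROBOT

A 6-joint arm with a two-finger parallel gripper is mounted at the origin on a cart in front of the work surface, level with it; the furniture and walls round the work are solid. World frame = base frame: x ahead of the robot, y to its left, z up, the work surface at z = 0. Lengths are in m, angles in rad, forces in N, time in s.
With the tool pointing down it reaches from about 0.35 to 0.8 m from the base axis. Payload 7.3 kg.
Tool frame: the origin (TCP) lies between the finger pads; the fingertips stand 25 mm ahead of it and the grasp point (between the pads) lies 6 mm ahead of it (r.tip_extent is the distance from the TCP to the fingertips, in m); z points along the fingers, y is the direction in which the jaws open and shut (so a half turn about z gives the same grasp; the last joint's range is limited). The gripper opens to 85 mm and grips with 20 to 120 N. Pads are 22 mm wide; open, the fingers measure 114 mm over their backs; the gripper's body (76 mm by 85 mm) begins 54 mm behind the grasp point. The pads swing forward as they close: fully open they stand 13 mm farther back than shut.
Start: joints at [-1.277, 0.342, 1.524, -0, 1.275, -0.146], TCP at [0.224, -0.475, 0.256] pointing down, gripper open.
Joint ranges: [-2.53, 2.53], [-0.77, 2.02], [0.04, 2.7], [-1, 4.14], [0.28, 2.66], [-3.11, 3.11]. Speed limits (rad/s): [2.57, 2.57, 3.14, 3.14, 3.14, 3.14].

INTERFACE

Orientations are given as a unit quaternion [x, y, z, w].
In Python, from workcell import r, command_gripper, optics gives the robot as it stands. The module is installed in compiled form; this text tells all that it offers. Calls block until the motion is done:
- r.reach(position, orientation): joint-space move of the TCP to a pose.
- r.move_straight(position, orientation=None, speed=0.15, max_force=None): straight line of the TCP; orientation=None keeps the orientation; speed is the mean speed in m/s. With max_force (N) it stops when the force on the tool has changed by that much, and returns True; else False.
- r.movej(angles): joint-space move.
- command_gripper(opening, force=None): finger opening in m; force is the grip in N (None keeps the last); returns when the fingers have stopped.
- r.hold(seconds).
- r.solve_ik(position, orientation): joint angles nearest the present ones, or None.
- r.read_state(): the state.
- optics.get_image(name): name is "scene" or "top" or "wrist"; returns (picture, depth): 384x512x3 uint8, red, green, blue; 384x512 float32, m along the optical axis (not along the pixel's ray), 0 where there is no reading.
- optics.camera_model(name): a dict with "K" (3x3 intrinsics, pixels), "R" (3x3) and "t" (3): a world point X has camera coordinates R X + t; the wrist camera has in their place "tool_from_camera" (4x4, takes a point from camera to tool coordinates, whose origin is the TCP and whose axes are the flange's). Camera axes: x right, y down, z forward; pixel columns grow to the right and rows downward; lengths in m; the calibration is good to about 2 mm. A picture is of the moment at which its call begins: read the wrist's pose just before it. camera_model takes no time and is no camera call.
A pose or a line that the arm cannot do raises r.PlanningError and nothing moves.
- r.finish_job(): hands the job in, once; it reports no verdict.
The state is a dict: "time_s": time; "joint_positions": joint angles; "dq": joint speeds; "tau": joint torques, N m; "eef_pos": TCP position; "eef_rot": TCP orientation; "contact_force": force on the tool from outside, world axes, zero at the start; "torque": the same for the moment, N m; "grip_width": finger opening in m.
Only numpy, scipy, OpenCV 4.12 (cv2) and the standard library are available. Lean on these libraries where they do the work, as an engineer would, in place of code of your own. Each camera call takes 0.05 s, during which the arm holds its last target.

TASK

The gel setting plate has sunk at its bare end, so the tubs on it will set crooked. Lay the spirit level lengthwise on the middle of the plate's bare part, then slide the wooden wedge, thin end first, under the middle of the low edge until the bubble stays centred between its two lines with everything let go. Work gently: do not shove the plate or the two tubs out of place, and do not press on the plate with the gripper.

Things in the scene. Friction and masses are not known exactly. Their poses are not given: they have to be found in the camera images.
- plate_mid (a point): Setting plate: flat steel plate, 280 x 200 x 8 mm, 1.4 to 2 kg, on four feet on the dark 6 mm bench mat. This point: middle of its top face. x: along its length to the low, bare end; y: across; z: out of the top (leaning, as the plate does). Its seized screw feet are set differently each time: under the far end 16.5 to 21 mm of underside height, under the low end 6 to 12 mm less. It turns about the far feet, 255 mm from the low edge.
- bare_area (a point): Middle of the bare part of the plate's top face, 50 mm from plate_mid towards the low end; the level goes here. From here the face runs on 90 mm to the low edge, 92 mm back to the tubs and 100 mm to each side. Axes as plate_mid.
- low_edge (a point): Middle of the plate's low end edge, on the underside (lower corner of the end face), about 7 to 10 mm above the mat at the start. x: out of the plate, away from it; the wedge is pushed along -x. The short feet stand 25 mm in from this edge, 74 mm to either side, leaving 120 mm free between them.
- level_mid (a point): Spirit level: grey metal bar 160 x 24 x 36 mm, 0.24 kg, with a green vial in its top; lies on the mat at the start. This point: its centre, half-way up (18 mm above its base). x: along its length (either way round will do), z: up. Grasp it across its 24 mm, at the middle.
- vial_mid (a point): Middle of the level's vial, half-way between its two black lines, 31.8 mm above the level's base. x: along the level.
- bubble_mid (a point): Centre of the white bubble in the vial, 18 mm long. It runs 1 mm to the high end for each mrad of slope, up to a stop 26 mm from vial_mid (where it stays on steeper slopes), and settles in about a second; centred means within 2.5 mm of vial_mid along the level, where its ends just reach the lines.
- wedge_grip (a point): Wooden wedge, 130 mm long, 36 mm wide, 0.08 kg, lying flat on the mat. This point: middle of its thick end, a flat block 30 mm long and 23.5 mm high, half-way up. x: towards the thin end, z: up. Grasp across the 36 mm. In front of the block its top slopes 1 in 5 over 100 mm, down to 3.5 mm. Pushing it under the plate takes about 6 to 15 N; it may settle a little when let go, so read the level again then.
- wedge_tip (a point): Middle of the wedge's thin end (3.5 mm high, half-way up), 115 mm ahead of wedge_grip. Axes as wedge_grip.
- tub_a_mid (a point): One of the two pink tubs (96 mm wide, 55 mm high, open, filled) that stand side by side on the plate's far half, 90 mm from plate_mid: its centre, half-way up.
- tub_b_mid (a point): The other tub on the plate: its centre, half-way up.

How it is judged:
On the way, in this order (a step that is already met when the one before it is completed fails the run):
1. the level lies lengthwise on the bare part of the plate, let go (horizontal distance between level_mid and bare_area below 0.04 m and z of level_mid in the frame of plate_mid between 0.013 and 0.023 m and angle between the x axis of level_mid and the x axis of plate_mid, either way round below 0.2 rad and contact force between the fingers and level below 0.1 N), for 0.3 s.
2. the thin end of the wedge is at least 30 mm under the middle of the low edge (x of wedge_tip in the frame of low_edge below -0.03 m and y of wedge_tip in the frame of low_edge between -0.05 and 0.05 m), for 0.2 s.
At the end, for the whole second after the job is handed in: The level lies flat and lengthwise (0.2 rad) on the plate, within 40 mm of the bare part's middle; the wedge's thin end is 30 mm or more under the low edge, within 50 mm of its middle, and carries the plate; the bubble is within 2.5 mm of centre; both tubs stand on the plate; all at rest (all of step 2 and horizontal distance between level_mid and bare_area below 0.04 m and z of level_mid in the frame of plate_mid between 0.013 and 0.023 m and angle between the x axis of level_mid and the x axis of plate_mid, either way round below 0.2 rad and x of bubble_mid in the frame of vial_mid between -0.0025 and 0.0025 m and z of each of tub_a_mid, tub_b_mid in the frame of plate_mid above 0.02 m and contact force between wedge and plate above 1 N and linear speed of plate below 0.005 m/s); the robot touches nothing.
It fails at once if the plate is shoved more than 20 mm from its place (distance of plate_mid from where it was at the start of the episode above 0.02 m).
It fails at once if the gripper presses on the plate with more than 8 N (contact force between the fingers and plate above 8 N).
It fails at once if the wedge is forced against the plate with more than 25 N (contact force between wedge and plate above 25 N).
It fails at once if a tub on the plate is shifted more than 25 mm (distance of any of tub_a_mid, tub_b_mid from where it was at the start of the episode above 0.025 m).
It also fails if it takes over 69 s, if anything falls off the work surface, if the arm or the gripper's body presses on something with over 40 N, if the wrist force passes 120 N, or if a joint passes its speed limit or range.

## Working session

There is one attempt and no reset: what is moved stays moved. The work goes in short steps, each a Python script; the robot and the scene stay as the last script left them, time stands still between calls to the robot, and variables do not carry over. Pictures are saved under pics/ and viewed, and the job is handed in when it is done.

```bash
mkdir -p pics; python3 - <<'E'
from workcell import r, command_gripper, optics
import cv2, numpy as np
for n in ("scene","top"):
    p,d=optics.get_image(n); cv2.imwrite(f"pics/{n}0.png",p[:,:,::-1]); np.save(f"pics/{n}0.npy",d)
    m=optics.camera_model(n); print(n,m["K"],m["R"],m["t"])
print(optics.camera_model("wrist")); print(r.read_state())
E
```

```text
scene [[476.98902744   0.         267.94383971]
 [  0.         476.98902744 198.06336235]
 [  0.           0.           1.        ]] [[-0.74085171 -0.67164868  0.00517687]
 [-0.2724356   0.29344305 -0.9163351 ]
 [ 0.61393615 -0.68027878 -0.4003788 ]] [0.37585856 0.17394864 1.26107025]
top [[372.3079958    0.         255.42229392]
 [  0.         372.3079958  185.89394216]
 [  0.           0.           1.        ]] [[-0.00117722 -0.99991689 -0.01283843]
 [-0.99688016  0.00218668 -0.07889966]
 [ 0.07892117  0.0127055  -0.99679989]] [0.05669301 0.49192073 1.05003436]
{'K': array([[267.30437278,   0.        , 256.99300852],
       [  0.        , 267.30437278, 192.40059017],
       [  0.        ,   0.        ,   1.        ]]), 'tool_from_camera': array([[ 1.26587163e-04, -9.52173623e-01, -3.05557485e-01,
         7.80922691e-02],
       [ 9.99999375e-01, -2.18941305e-04,  1.09654398e-03,
        -2.62260145e-04],
       [-1.11099940e-03, -3.05557432e-01,  9.52173000e-01,
        -1.17858440e-01],
       [ 0.00000000e+00,  0.00000000e+00,  0.00000000e+00,
         1.00000000e+00]])}
{'time_s': 0.1, 'joint_positions': array([-1.27702353e+00,  3.42627206e-01,  1.52492556e+00,  6.19718029e-06,
        1.27541186e+00, -1.46021892e-01]), 'dq': array([ 3.90670391e-04, -2.75161431e-03, -1.82092984e-03,  8.51774710e-04,
        6.64260750e-05,  3.04472823e-04]), 'tau': array([ 1.11144931e-03, -4.34450054e+01, -2.46491379e+01, -1.85180388e-04,
        4.69022751e-03,  2.61680913e-05]), 'eef_pos': array([ 0.22343578, -0.47471714,  0.25570743]), 'eef_rot': array([ 9.75919814e-01,  2.18128508e-01, -4.76755033e-05, -6.84330275e-04]), 'contact_force': array([-0.05672175,  0.45259609,  0.07323835]), 'torque': array([-0.01021053, -0.01128669, -0.02598086]), 'grip_width': 0.08528094991973952}
```

View pics/scene0.png

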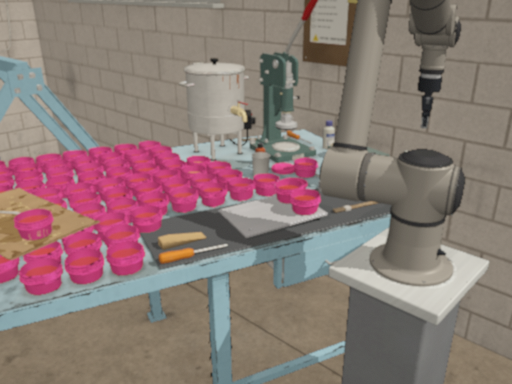

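View pics/top0.png

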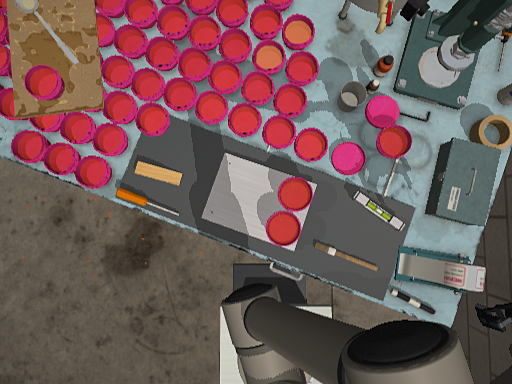

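```bash
python3 - <<'E'
import cv2
p=cv2.imread("pics/top0.png")
cv2.imwrite("pics/c1.png",cv2.resize(p[130:280,110:310],None,fx=4,fy=4,interpolation=cv2.INTER_CUBIC))
cv2.imwrite("pics/c2.png",cv2.resize(p[170:250,330:430],None,fx=7,fy=7,interpolation=cv2.INTER_CUBIC))
E
```

```text
(no output)
```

View pics/c1.png

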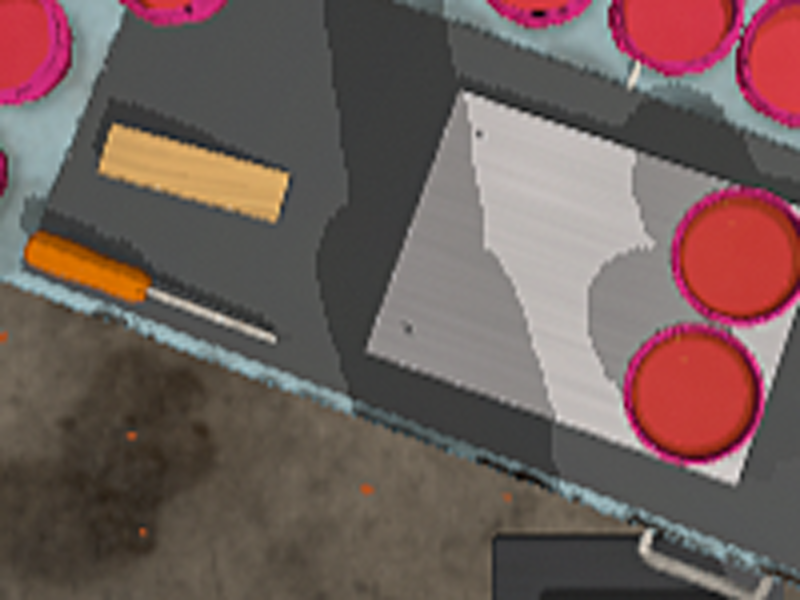

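View pics/c2.png

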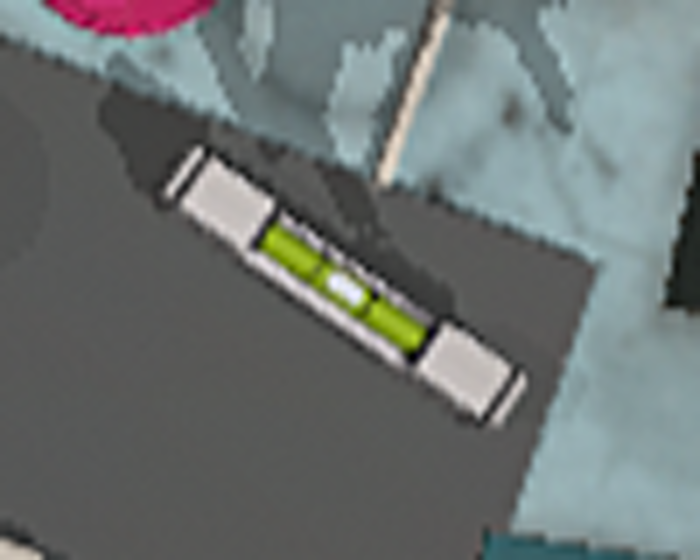

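```bash
cat > h.py <<'E'
import numpy as np, cv2
from workcell import r, command_gripper, optics
from scipy.spatial.transform import Rotation as Rn
def ray(name,uv,z,m=None):
    m=m or optics.camera_model(name); uv=np.atleast_2d(uv).astype(float)
    d=np.c_[(uv-m["K"][:2,2])/m["K"][0,0],np.ones(len(uv))]@m["R"]; c=-m["R"].T@m["t"]
    return c+d*((z-c[2])/d[:,2])[:,None]
def wristmodel():
    s=r.read_state(); m=optics.camera_model("wrist"); T=m["tool_from_camera"]
    Rw=Rn.from_quat(s["eef_rot"]).as_matrix(); Rc=Rw@T[:3,:3]; c=Rw@T[:3,3]+s["eef_pos"]
    return {"K":m["K"],"R":Rc.T,"t":-Rc.T@c}
def quat(yaw): # tool down; jaws(y) axis horizontal at angle: tool x at yaw
    x=np.array([np.cos(yaw),np.sin(yaw),0]); z=np.array([0,0,-1.]); y=np.cross(z,x)
    return Rn.from_matrix(np.c_[x,y,z]).as_quat()
def snap(name,fn):
    m=wristmodel() if name=="wrist" else optics.camera_model(name)
    p,d=optics.get_image(name); cv2.imwrite(fn,p[:,:,::-1]); return p,d,m
E
python3 - <<'E'
from h import *
d=np.load("pics/top0.npy"); m=optics.camera_model("top")
def un(p,o,s): return (np.array(p)+.5)/s-.5+np.array(o)
def w(uv):
    u,v=np.round(uv).astype(int); z=d[v,u]; c=np.array([(uv[0]-m["K"][0,2])/m["K"][0,0],(uv[1]-m["K"][1,2])/m["K"][0,0],1])*z
    return m["R"].T@(c-m["t"])
np.set_printoptions(precision=4,suppress=True)
W=un([(112,124),(98,172),(277,221),(289,173)],(110,130),4)
print("wedge ctr line depth:")
for f in (.05,.15,.3,.5,.7,.85,.95):
    print(w((W[0]+W[1])/2*(1-f)+(W[2]+W[3])/2*f))
P=un([(463,90),(368,352),(738,485)],(110,130),4); print("plate",ray("top",P,.022))
for q in [(430,250),(470,240),(530,260),(600,240),(580,400),(480,370)]: print(w(un(q,(110,130),4)))
print("wedge z.026",ray("top",W,.0295),"z.0095",ray("top",W,.0095))
L=un([(200,148),(165,195),(497,424),(525,378)],(330,170),7); print("level",ray("top",L,.042), ray("top",L.mean(0),.042))
E
```

```text
wedge ctr line depth:
[0.5459 0.3929 0.0283]
[0.4076 0.0423 1.0862]
[0.5371 0.361  0.0269]
[0.5305 0.3365 0.0222]
[0.5233 0.3107 0.022 ]
[0.5185 0.2925 0.0167]
[0.5153 0.2803 0.0131]
plate [[ 0.59    0.1426  0.022 ]
 [ 0.4013  0.2095  0.022 ]
 [ 0.3075 -0.0533  0.022 ]]
[0.474  0.1654 0.0248]
[0.4811 0.1368 0.0248]
[0.4666 0.0937 0.027 ]
[0.4807 0.0438 0.0278]
[0.3675 0.0581 0.03  ]
[0.3885 0.1292 0.0245]
wedge z.026 [[0.5649 0.3943 0.0295]
 [0.5302 0.4035 0.0295]
 [0.4946 0.2743 0.0295]
 [0.5291 0.2662 0.0295]] z.0095 [[0.5678 0.401  0.0095]
 [0.5325 0.4104 0.0095]
 [0.4963 0.2787 0.0095]
 [0.5314 0.2705 0.0095]]
level [[ 0.4761 -0.2321  0.042 ]
 [ 0.4573 -0.2178  0.042 ]
 [ 0.3663 -0.3469  0.042 ]
 [ 0.3844 -0.3585  0.042 ]] [[ 0.4208 -0.2891  0.042 ]]
```

```bash
python3 - <<'E'
from h import *
yaw=np.deg2rad(54.4)
for y in (yaw,yaw+np.pi): print(r.solve_ik([.4208,-.2891,.18],quat(y)))
for y in (np.deg2rad(70.3),np.deg2rad(250.3)): print(r.solve_ik([.4655,.0912,.18],quat(y)), r.solve_ik([.6,.44,.1],quat(y)))
r.reach([.4208,-.2891,.22],quat(yaw))
p,d,m=snap("wrist","pics/w1.png"); np.savez("pics/w1.npz",**m)
print(r.read_state()["time_s"],r.tip_extent)
E
```

```text
[-7.52174129e-01  3.92234258e-01  1.67650555e+00 -4.44089210e-16
  1.07285284e+00 -1.30836916e-01]
[-7.52174129e-01  3.92234258e-01  1.67650555e+00 -4.44089210e-16
  1.07285284e+00  3.01075574e+00]
[ 3.17006454e-02  3.31787806e-01  1.77220843e+00 -4.44089210e-16
  1.03759642e+00  3.75530508e-01] [ 5.29885297e-01  8.82420591e-01  9.86593605e-01 -4.44089210e-16
  1.27257846e+00  8.73715159e-01]
[ 3.17006454e-02  3.31787806e-01  1.77220843e+00 -4.44089210e-16
  1.03759642e+00 -2.76606215e+00] [ 5.29885297e-01  8.82420591e-01  9.86593605e-01 -4.44089210e-16
  1.27257846e+00 -2.26787749e+00]
1.2083 0.025
```

View pics/w1.png

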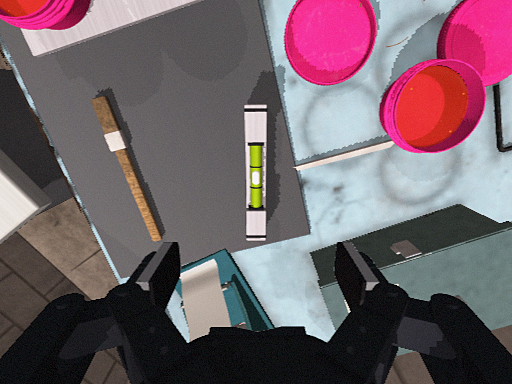

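```bash
python3 - <<'E'
from h import *
m=dict(np.load("pics/w1.npz"))
X=ray("wrist",[(256.5,104),(257,240.5),(256.5,177)],.042,m); print(X, X[:2].mean(0),np.rad2deg(np.arctan2(*(X[0]-X[1])[1::-1])),np.linalg.norm(X[0]-X[1]))
p=cv2.imread("pics/w1.png")
cv2.imwrite("pics/w1c.png",cv2.resize(p[90:260,190:330],None,fx=3.5,fy=3.5,interpolation=cv2.INTER_CUBIC))
E
```

```text
[[ 0.46712007 -0.22418553  0.042     ]
 [ 0.37423987 -0.35452478  0.042     ]
 [ 0.42093235 -0.28847473  0.042     ]] [ 0.42067997 -0.28935515  0.042     ] 54.52619765151205 0.16004703303781576
```

View pics/w1c.png

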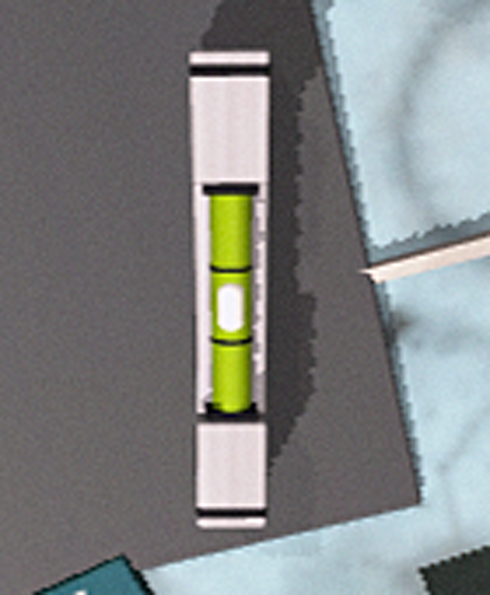

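```bash
cat >> h.py <<'E'
def quatp(yaw,pitch):  # tool x dips by pitch
    R=Rn.from_quat(quat(yaw)).as_matrix(); ax=np.cross([0,0,1.],R[:,0])
    return (Rn.from_rotvec(ax*pitch)*Rn.from_quat(quat(yaw))).as_quat()
E
python3 - <<'E'
from h import *
yaw=np.deg2rad(54.5); c=np.array([.4207,-.2893])
command_gripper(.06)
r.move_straight([*c,.085],quat(yaw),speed=.15)
print(r.move_straight([*c,.006+.033],quat(yaw),speed=.08,max_force=8), r.read_state()["eef_pos"])
command_gripper(.015,force=30); print(r.read_state()["grip_width"])
r.move_straight([*c,.2],speed=.15)
q=quatp(np.deg2rad(70.3),.035)
print(Rn.from_quat(q).as_matrix())
r.reach([.4655,.0912,.16],q)
s=r.read_state(); print(s["grip_width"],s["eef_pos"],s["time_s"],s["contact_force"])
snap("wrist","pics/w2.png"); snap("top","pics/t2.png")
E
```

```text
False [ 0.42090417 -0.2894989   0.03924163]
0.0230826515557689
[[ 0.33688881  0.94147054 -0.01179593]
 [ 0.94089395 -0.33709526 -0.03294474]
 [-0.03499285  0.         -0.99938756]]
0.023277727154356474 [0.46589507 0.09043    0.16004769] 6.4333 [ 0.43362906  0.39051734 -2.18805169]
```

View pics/w2.png

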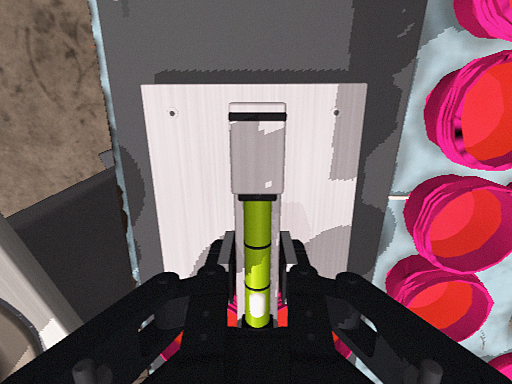

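View pics/t2.png

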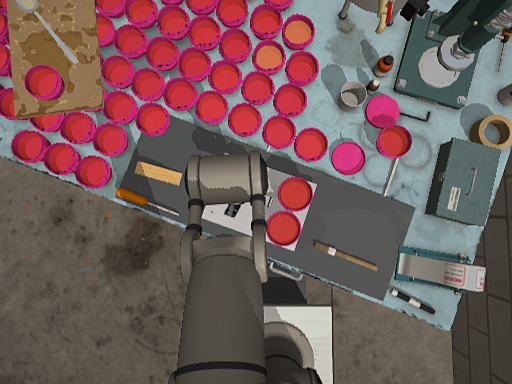

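```bash
python3 - <<'E'
from h import *
r.move_straight([.4655,.0912,.075],speed=.12)
print(r.move_straight([.4655,.0912,.052],speed=.02,max_force=2.0), r.read_state()["eef_pos"],r.read_state()["contact_force"])
command_gripper(.04); s=r.read_state(); print(s["grip_width"],s["contact_force"])
p=s["eef_pos"]
r.move_straight([p[0],p[1],.17],speed=.12)
r.move_straight([p[0]-.0,p[1],.2],quat(np.deg2rad(70.3)))
m=wristmodel(); np.savez("pics/w3.npz",**m)
snap("wrist","pics/w3.png"); print(r.read_state()["time_s"])
E
```

```text
True [0.46543385 0.09122158 0.05858208] [-0.10661594  0.01986605  4.34866684]
0.04030789153157252 [ 0.61278934 -0.31192092 -0.27832006]
9.9833
```

View pics/w3.png

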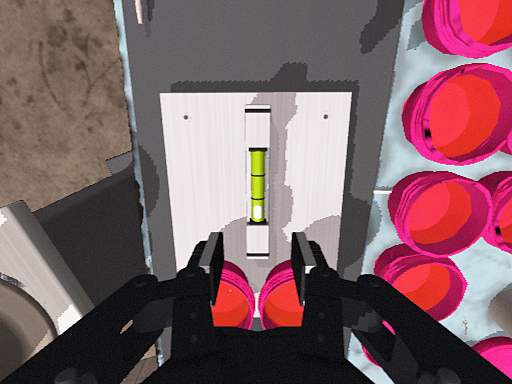

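```bash
python3 - <<'E'
from h import *
m=dict(np.load("pics/w3.npz"))
X=ray("w",[(161,93),(351,92)],.0225,m); print(X,X.mean(0),np.rad2deg(np.arctan2(*(X[0]-X[1])[1::-1]))+90, np.linalg.norm(X[0]-X[1]))
print(ray("w",[(258,105),(258,258)],.061,m))
# view wedge
q=quat(np.deg2rad(73))
r.reach([.53,.28,.24],q)
mm=wristmodel(); np.savez("pics/w4.npz",**mm); snap("wrist","pics/w4.png")
E
```

```text
[[0.40217374 0.21059219 0.0225    ]
 [0.58771811 0.14510384 0.0225    ]] [0.49494592 0.17784802 0.0225    ] 250.5593884608921 0.1967623908141338
[[0.49248347 0.16548646 0.061     ]
 [0.43887002 0.01544089 0.061     ]]
```

View pics/w4.png

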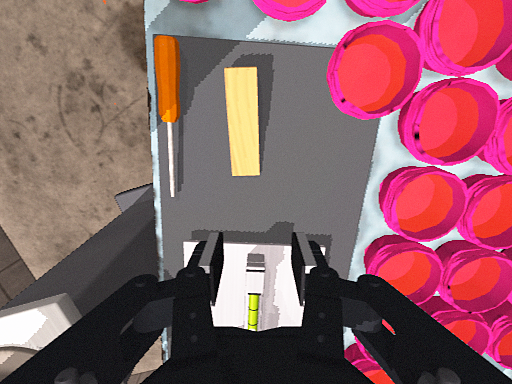

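```bash
python3 - <<'E'
from h import *
m=dict(np.load("pics/w4.npz"))
p=cv2.imread("pics/w4.png")
cv2.imwrite("pics/w4c.png",cv2.resize(p[55:190,210:275],None,fx=4,fy=4,interpolation=cv2.INTER_CUBIC))
a=ray("w",[(224.5,68),(256.5,67)],.0295,m); b=ray("w",[(233,176.5),(260,175)],.0095,m)
A,B=a.mean(0),b.mean(0);D=(A-B)[:2]; print(a,b,A,B,np.linalg.norm(D),np.rad2deg(np.arctan2(D[1],D[0])))
E
```

```text
[[0.52911102 0.40335848 0.0295    ]
 [0.56361146 0.39388241 0.0295    ]] [[0.49504361 0.27755563 0.0095    ]
 [0.53022023 0.26896972 0.0095    ]] [0.54636124 0.39862044 0.0295    ] [0.51263192 0.27326268 0.0095    ] 0.12981616616159167 74.94039532437478
```

View pics/w4c.png

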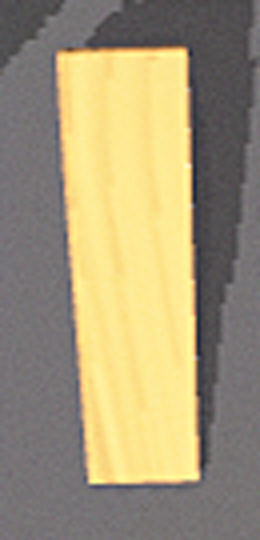

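```bash
python3 - <<'E'
from h import *
g=np.array([.5425,.3843]); y0=np.deg2rad(255); y1=np.deg2rad(250.4); Z=.034
command_gripper(.055)
r.reach([*g,.12],quat(y0))
print(r.move_straight([*g,Z],speed=.1,max_force=8),r.read_state()["eef_pos"])
command_gripper(.025,force=40); s=r.read_state(); print(s["grip_width"],s["contact_force"])
u=np.array([np.cos(y1),np.sin(y1)]); e=np.array([.495,.178])
pre=e-u*.130
print(r.move_straight([*pre,Z],quat(y1),speed=.06,max_force=15))
s=r.read_state(); print(s["grip_width"],s["contact_force"],s["eef_pos"],s["time_s"])
snap("wrist","pics/w5.png"); snap("top","pics/t5.png")
p=cv2.imread("pics/t5.png"); cv2.imwrite("pics/t5c.png",cv2.resize(p[130:280,110:310],None,fx=4,fy=4,interpolation=cv2.INTER_CUBIC))
E
```

```text
False [0.54300892 0.38456647 0.03478277]
0.03520328305127648 [0.09704205 0.23603066 5.78392237]
False
0.03500465039893741 [-0.07429402  2.18542748  6.65335849] [0.53946242 0.30100089 0.03509969] 16.6
```

View pics/w5.png

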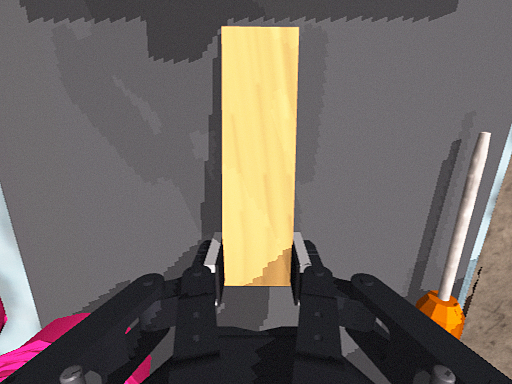

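View pics/t5c.png

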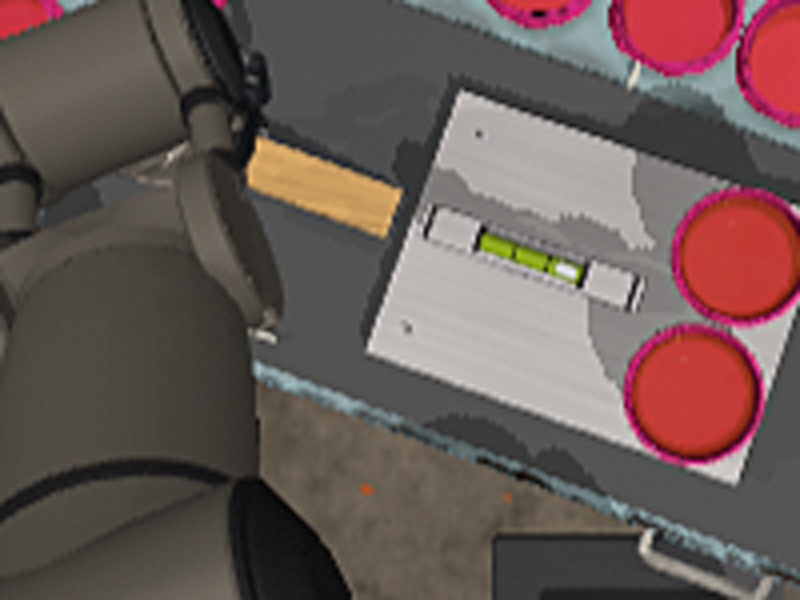

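```bash
python3 - <<'E'
from h import *
y1=np.deg2rad(250.4); Z=.0353
u=np.array([np.cos(y1),np.sin(y1)]); e=np.array([.495,.178])
for s in (.0,.03,.045,.06):
    st=r.move_straight([*(e-u*(.115-s)),Z],speed=.03,max_force=16)
    q=r.read_state(); f=q["contact_force"]; print(s,st,"along",round(f[:2]@u,2),f.round(2),((q["eef_pos"][:2]-e)@u+.115).round(4),q["eef_pos"][2])
    if st: break
p,d,m=snap("top","pics/t6.png"); cv2.imwrite("pics/t6c.png",cv2.resize(cv2.imread("pics/t6.png")[130:280,110:310],None,fx=4,fy=4,interpolation=cv2.INTER_CUBIC))
print(r.read_state()["time_s"])
E
```

```text
0.0 False along 2.18 [-0.15 -2.26  3.1 ] 0.0009 0.03514707776466369
0.03 False along -9.55 [ 3.62  8.85 -1.46] 0.0284 0.0356647108799958
0.045 False along -6.97 [ 2.55  6.49 -2.28] 0.044 0.03535912818466031
0.06 False along -7.75 [ 3.46  7.   -4.54] 0.0593 0.03514144906318584
19.85
```

View pics/t6c.png

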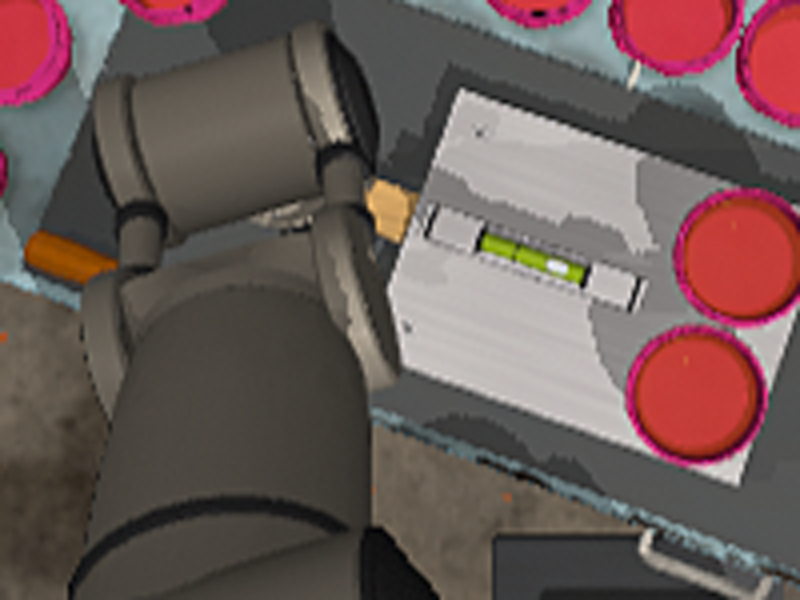

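```bash
python3 - <<'E'
from h import *
y1=np.deg2rad(250.4); Z=.0353
u=np.array([np.cos(y1),np.sin(y1)]); e=np.array([.495,.178])
for s in (.068,.075):
    st=r.move_straight([*(e-u*(.115-s)),Z],speed=.02,max_force=14)
    q=r.read_state(); f=q["contact_force"]; print(s,st,"along",round(f[:2]@u,2),f.round(2),((q["eef_pos"][:2]-e)@u+.115).round(4),q["eef_pos"][2])
    if st: break
command_gripper(.055)
x=r.read_state()["eef_pos"][:2]
r.move_straight([*x,.17],speed=.12); r.hold(.5)
snap("top","pics/t7.png"); snap("wrist","pics/w7.png"); print(r.read_state()["time_s"])
cv2.imwrite("pics/t7c.png",cv2.resize(cv2.imread("pics/t7.png")[130:280,150:310],None,fx=4,fy=4,interpolation=cv2.INTER_CUBIC))
E
```

```text
0.068 False along -7.68 [ 3.56  6.88 -4.6 ] 0.0672 0.035112242194736944
0.075 False along -7.53 [ 2.66  7.05 -3.33] 0.0741 0.03513192126144087
23.1
```

View pics/w7.png

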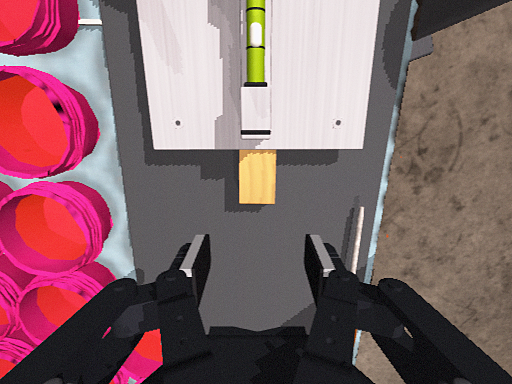

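View pics/t7c.png

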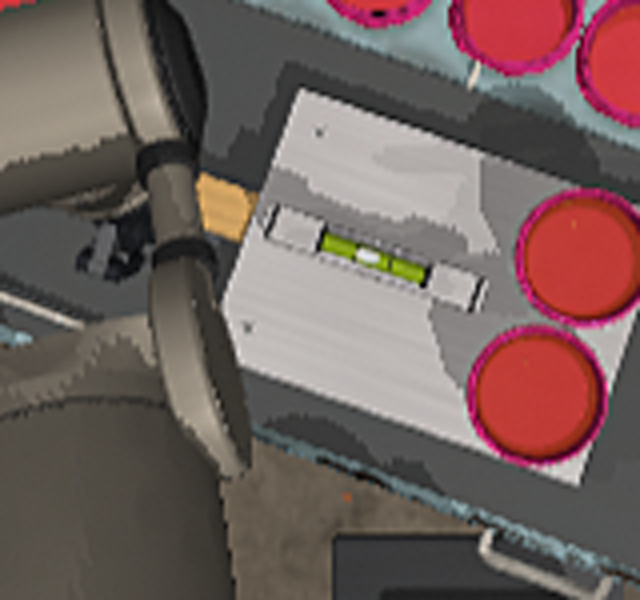

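```bash
cat > look.py <<'E'
from h import *
import sys
y1=np.deg2rad(250.4)
u=np.array([np.cos(y1),np.sin(y1)]); v=np.array([.4655,.0912])
def look(tag):
    r.move_straight([*(v-u*.055),.17],quat(y1),speed=.15); r.hold(.6)
    p,d,m=snap("wrist",f"pics/{tag}.png"); np.savez(f"pics/{tag}.npz",**m)
    c=cv2.resize(cv2.imread(f"pics/{tag}.png")[90:250,200:320],None,fx=5,fy=5,interpolation=cv2.INTER_CUBIC)[:600]
    cv2.imwrite(f"pics/{tag}c.png",c); print(r.read_state()["time_s"])
if __name__=="__main__": look(sys.argv[1])
E
python3 look.py w8
```

```text
24.4083
```

View pics/w8.png

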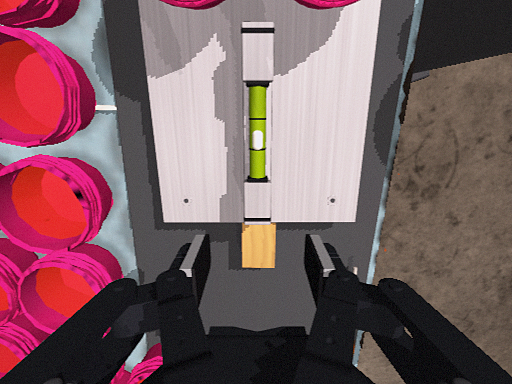

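View pics/w8c.png

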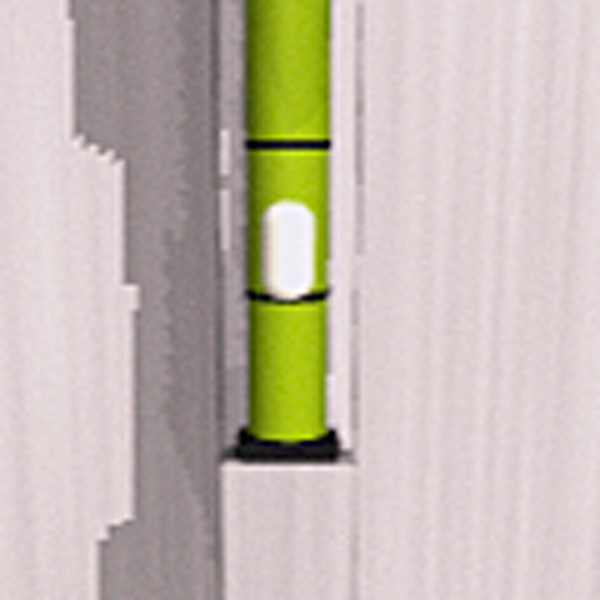

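```bash
cat > push.py <<'E'
from h import *
from look import look
import sys
y1=np.deg2rad(250.4); Z=.0353
u=np.array([np.cos(y1),np.sin(y1)]); e=np.array([.495,.178])
s0=float(sys.argv[1]); ds=float(sys.argv[2])
P=lambda s,z:[*(e-u*(.115-s)),z]
def rep(t):
    q=r.read_state(); f=q["contact_force"]; print(t,"along",round(f[:2]@u,2),f.round(2),((q["eef_pos"][:2]-e)@u+.115).round(4),q["eef_pos"][2].round(4),q["time_s"])
r.move_straight(P(s0,.12),quat(y1),speed=.12)
print(r.move_straight(P(s0,Z),speed=.1,max_force=8))
command_gripper(.025,force=40); rep("grip")
print(r.move_straight(P(s0+ds,Z),speed=.02,max_force=16)); rep("moved")
command_gripper(.055); rep("open")
r.move_straight(P(s0+ds,.12),speed=.12)
look(sys.argv[3])
E
python3 push.py .0745 -.0065 w9
```

```text
False
grip along 0.09 [-1.55  0.46  5.58] 0.0742 0.0362 26.6333
False
moved along 11.93 [ -4.36 -11.11  11.31] 0.0701 0.0362 27.1083
open along -0.08 [-0.16  0.15  0.32] 0.0678 0.0352 27.4417
29.75
```

View pics/w9c.png

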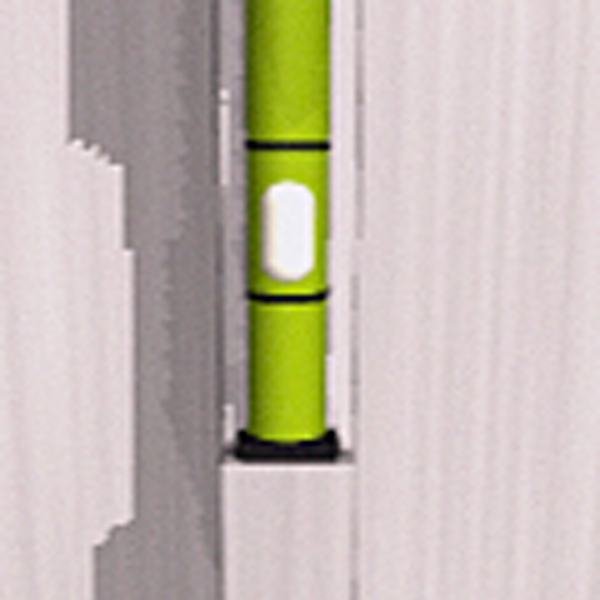

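View pics/w9.png

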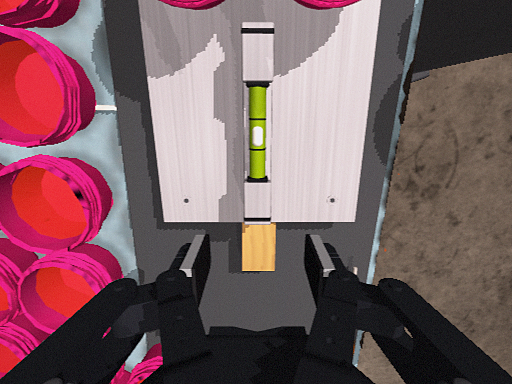

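```bash
python3 push.py .0703 -.0042 w10
```

```text
False
grip along 0.4 [-0.72 -0.17  7.09] 0.07 0.0362 32.0083
False
moved along 10.27 [-3.88 -9.52  9.79] 0.0678 0.0362 32.3667
open along 0.92 [ 0.19 -1.04  0.12] 0.0659 0.0352 32.7
35.0167
```

View pics/w10c.png

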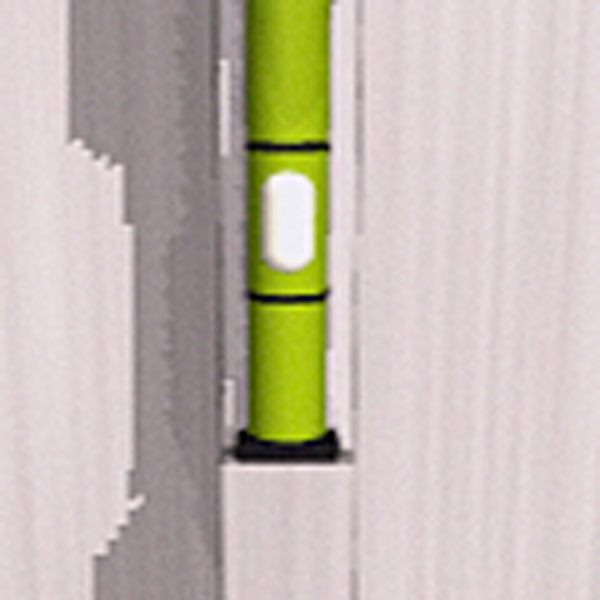

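```bash
python3 - <<'E'
from look import *
r.hold(1.0); look("w11")
snap("top","pics/t11.png"); cv2.imwrite("pics/t11c.png",cv2.resize(cv2.imread("pics/t11.png")[130:280,150:310],None,fx=4,fy=4))
E
```

```text
36.9167
```

View pics/w11.png

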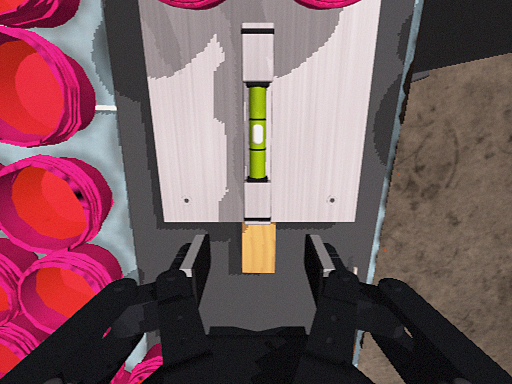

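View pics/w11c.png

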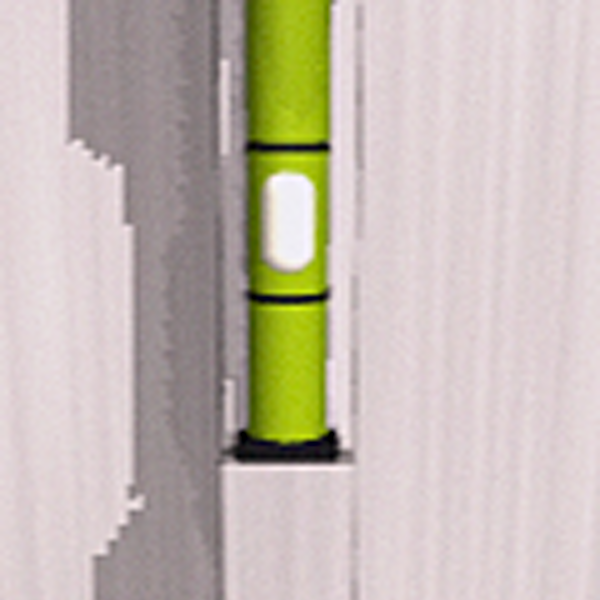

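The bubble still sits midway between the lines (crop rows 171–271, lines at 147 and 297). The wedge is under the middle of the edge and the gripper is clear, so I'm handing in.

```bash
python3 -c "
from workcell import r
r.finish_job(); print(r.read_state()['time_s'])"
```

```text
the job is handed in; nothing more can be done
the job is handed in; nothing more can be done
```

The level is on the bare part of the plate, the wedge is under the middle of the low edge, and the bubble is centred with everything let go. I handed the job in at about 37 s; no verdict was reported.

- **Wedge:** I first pushed it about 74 mm under the edge, with about 10 N at most on the tool. The first reading after letting go showed the bubble about 5 mm towards the low end, so that was too far. I drew the wedge back twice, and it now sits about 68 mm under.
- **Bubble:** the last two readings, about 2 s apart with the gripper clear, agreed to within about 0.3 mm of centre.
- **Level and plate:** in the pictures the level lies lengthwise within a few millimetres of the bare area's middle. The plate moved only about a millimetre by eye, and the tubs showed no visible shift. I did not re-measure the plate or tub positions from the final pictures.
- **Discrepancy:** a top-camera reading taken during the push, with the bubble probably still moving, suggested more wedge was needed than the settled readings did. I went by the settled readings.

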